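# Find the gap of a parallel-plate cell with gauge leaves

### The arm

A 6-joint arm with a two-finger parallel gripper is mounted at the origin on the work surface. World frame = base frame: x ahead of the robot, y to its left, z up, the work surface at z = 0. Lengths are in m, angles in rad, forces in N, time in s.
With the tool pointing down it reaches from about 0.25 to 0.775 m from the base axis. Payload 4 kg.
Tool frame: the origin (TCP) lies on the centre line of the jaws, within the pads' length; the fingertips stand 14 mm ahead of it and the grasp point (between the pads) lies 5 mm behind it (robot.tcp_to_tips is the distance from the TCP to the fingertips, in m); z points along the fingers, y is the line along which they close (so a half turn about z gives the same grasp; the last joint's range is limited). The gripper opens to 94 mm and grips with 3 to 60 N. Pads are 16 mm wide; open, the fingers measure 119 mm over their backs; the gripper's body (75 mm by 177 mm) begins 78 mm behind the grasp point.
Start: joints at [1.024, 0.087, 1.371, -0, 1.684, -0.103], TCP at [0.236, 0.497, 0.22] pointing down, gripper open.
Joint ranges: [-3.1, 3.1], [-0.76, 2.03], [0.27, 2.55], [-1.08, 4.22], [0.17, 2.65], [-2.57, 2.57]. Speed limits (rad/s): [2.79, 2.79, 3.14, 3.14, 3.14, 3.14].

### API

Orientations are given as [roll, pitch, yaw] about the fixed x, y, z axes, in that order (R = Rz(yaw) Ry(pitch) Rx(roll)).
In Python, from bench import robot gives the robot as it stands.
- The arm moves only by the tool carry_out, never from a script. Its argument "increments" is a list of rows, each a list of 3 entries, a list of its own where there are three numbers: the closure in counts, from 0 (fully open) to 255 (shut), then the shift along the tool's x, y, z in mm, then the turn about the tool's z in degrees. In form: [[fingers, [dx, dy, dz], twist], ...]. A call has 1 to 8 rows; each row shifts and turns the commanded pose from where the row before left it, along the tool's axes as they then stand; what a row does not reach is not made up. A row lasts 1/10 s, in which the tool goes at most 50 mm and 8.59 degrees, less where a joint would pass 70% of its speed; a pose out of reach is approached as far as the arm can. A call with a gripper value outside its range is refused whole. The fingers move at their own pace and stop on an object; the grip force is fixed at half the most. Time passes only in rows, so rows that do not move let the fingers close. It gives the time, the measured TCP pose, the force, the opening and the grip force at its end, in the units of the state.
- robot.get_obs(): the state, without advancing time (a new reading comes with each control period).
- robot.snapshot(name): name is "side" or "top" or "wrist"; returns the picture (480x640x3 uint8, blue, green, red); there is no depth.
- robot.get_calibration(name): a dict with "vfov" (degrees; the focal length in pixels is half the picture's height over the tangent of half this angle, whatever the lens; pixels are square), "cx", "cy" (the principal point, pixels), "T" (4x4, takes a point from camera to world coordinates). Camera axes: x right, y down, z forward; pixel columns grow to the right and rows downward; lengths in m; the calibration is good to about 2 mm. A picture is of the moment at which its call begins: read the wrist's pose just before it. get_calibration takes no time and is no camera call; for the wrist camera it gives the pose at the moment of the call.
- robot.close_job(): hands the job in; it is judged then, once.
The state is a dict: "time": time; "joint_positions": joint angles; "qvel": joint speeds; "joint_torque": joint torques, N m; "tool_pos": TCP position; "ee_rot": TCP orientation; "wrist_force": force on the tool from outside, world axes, zero at the start; "wrist_torque": the same for the moment, N m; "width": finger opening in m; "finger_force": force on a finger pad.
Only numpy, scipy, OpenCV 4.12 (cv2) and the standard library are available. Lean on these libraries where they do the work, as an engineer would, in place of code of your own. Each camera call takes 0.05 s, during which the arm holds its last target. There are 200 camera calls.

### The job

Find the gap of the plate cell with the gauge leaves: starting with the thinnest and going up, push each leaf gently down into the gap until its head rests on the cheeks; one that slides freely goes back into a slot of the stand. When a leaf binds, leave that one standing fully down in the gap, let go, try no thicker one, and never strain the sprung plate (over 14 N) or disturb the glassware and other things around.

Things in the scene. Friction and masses are not known exactly. Their poses are not given: they have to be found in the camera images.
- leaf_1: Thinnest gauge leaf: upright steel blade 4 mm thick (x), 18 wide (y), 36 long, under an aluminium head 18 (x) by 34 (y) by 34 mm tall. Origin: centre of the head's underside, where the blade begins; z up; alike after a half turn about z. About 50 g. Starts in a stand slot, head resting on the stand's top. Grip the head by its two end faces, closing along y. Has the shortest head.
- leaf_2: Middle gauge leaf: upright steel blade 7.5 mm thick (x), 18 wide (y), 36 long, under an aluminium head 18 (x) by 44 (y) by 34 mm tall. Origin: centre of the head's underside, where the blade begins; z up; alike after a half turn about z. About 60 g. Starts in a stand slot, head resting on the stand's top. Grip the head by its two end faces, closing along y. 
- leaf_3: Thickest gauge leaf: upright steel blade 11 mm thick (x), 18 wide (y), 36 long, under an aluminium head 18 (x) by 54 (y) by 34 mm tall. Origin: centre of the head's underside, where the blade begins; z up; alike after a half turn about z. About 70 g. Starts in a stand slot, head resting on the stand's top. Grip the head by its two end faces, closing along y. Has the longest head.
- stand: Grey block 150 (x) by 74 (y) by 48 mm tall, fixed, holding the leaves in unknown order. Origin: centre of its underside. Three equal slots at x = -46, 0, +46 mm, y = 0, each 17 (x) by 25 mm (y), 42 deep, with 2 mm chamfers. A leaf in a slot is in line with the stand's axes, its origin at the stand's top.
- cell: Fixed plate cell: dark base 135 by 78 mm, grey block with the fixed plate on the -x side, sprung steel plate on +x, an aluminium cheek (19 mm wide) at each end in y. Origin: on the bench, below point mouth. The vertical gap between the plates is open on top, measured along x; cheeks are 24 mm apart. Cheek tops 75 mm, plate lips 73 mm above the bench. A leaf goes in with its x along the cell's x.
- mouth (a point): Point at cheek-top height, in the plane of the sprung plate's rest face, midway between the cheeks; axes as the cell's. The gap runs from here to -x: about 3, 6.5 or 10 mm (to 0.3), unknown: one leaf is 1 mm too thick and binds lightly, thinner ones have 2.5 mm play or more. The plates' top 8 mm flare out at 18 degrees. A leaf fully down has its head on the cheeks, its origin at this height.
- jaw: Sprung plate, 22 mm wide. Origin: as the cell's at rest. Slides only along the cell's +x: gives at 2 N, then 3 N per mm, at most 9 mm. A binding leaf centred between the plates is pressed with about 5 N a side and drags 2 to 5 N (to 9 N while it opens the lips); the next thicker leaf strains it by over 15 N. Over 14 N between leaf and plate damages it, also from a leaf leant on it.
- jar: Bystander, leave alone: white jar with a blue cap, 56 mm across, 70 mm tall, standing between cell and stand. Origin: centre of its underside.
- beaker: Bystander, leave alone: glass beaker, 68 mm across, 90 mm tall. Origin: centre of its underside.
- vial: Bystander, leave alone: small glass vial with a black cap, 24 mm across, 45 mm tall, standing between cell and stand. Origin: centre of its underside.
- dish: Bystander, leave alone: flat pale plastic dish, 60 mm across, 14 mm high. Origin: centre of its underside.
- spatula: Bystander, leave alone: wood-handled spatula lying flat, about 160 mm long (origin is between its ends). Origin: given above.
Mind the look-alikes: they are no part of the job. What is shaped like the leaf_3 but blue is not meant.

How it is judged:
By the outcome, as a careful person would: the job done as asked, in the order asked, and still so for the second after the job is handed in, with the robot touching nothing.
It also fails if it takes over 72 s, if anything falls off the work surface, if the arm or the gripper's body presses on something with over 40 N, if the wrist force passes 120 N, or if a joint passes its speed limit or range.

## Working session

There is one attempt and no reset: what is moved stays moved. The work goes in short steps, Python scripts to look and compute and a tool call to move; the robot and the scene stay as the last step left them, time stands still between calls to the robot, and variables do not carry over. Pictures are saved under pics/ and viewed, at most 10 in all, crops included, and the job is handed in when it is done.

Besides the shell and the picture viewer there is one more tool, called after "Call:" as name(argument=value, ...), one argument or row to a line, values as JSON. carry_out: Moves the arm, as the interface text tells. Its arguments: {"type":"object","properties":{"increments":{"type":"array","items":{"type":"array"}}},"required":["increments"]}

```bash
mkdir -p pics
python3 - <<'E'
from bench import robot
import cv2,numpy as np
print(robot.get_obs())
for n in("top","side","wrist"):
    c=robot.get_calibration(n);print(n,c["vfov"],c["cx"],c["cy"],np.round(c["T"],4).tolist())
    cv2.imwrite(f"pics/{n}0.png",robot.snapshot(n))
E
```

```text
{'time': 0.0, 'joint_positions': array([ 1.02390598e+00,  8.79377592e-02,  1.37218481e+00,  1.50569983e-05,
        1.68359261e+00, -1.03095802e-01]), 'qvel': array([-2.52622771e-03,  1.41495826e-04, -1.54985238e-03,  8.65549964e-04,
       -7.68957223e-05, -1.37928292e-03]), 'joint_torque': array([ 1.60624266e-03, -3.40192688e+01, -3.02424431e+01,  7.17743835e-02,
        3.32570518e-02, -1.80751240e-04]), 'tool_pos': array([0.23589258, 0.49629804, 0.21834879]), 'ee_rot': array([-3.13948293e+00, -2.33321735e-04,  2.69779954e+00]), 'wrist_force': array([0.18932878, 0.31667867, 0.18810915]), 'wrist_torque': array([-0.00815581, -0.02157477,  0.02572838]), 'finger_force': 0.0, 'width': 0.09415629380860413}
top 45.155647544939676 323.3556030538488 238.22097814816752 [[-0.019, -0.9973, 0.0713, 0.4516], [-0.9997, 0.0198, 0.0104, -0.0038], [-0.0118, -0.0711, -0.9974, 1.322], [0.0, 0.0, 0.0, 1.0]]
side 42.93283046020715 309.78372177136873 236.7350880116768 [[-0.9803, -0.1269, 0.1513, 0.3616], [-0.1975, 0.6179, -0.7611, 0.9308], [0.0031, -0.776, -0.6308, 0.8309], [0.0, 0.0, 0.0, 1.0]]
wrist 60.814459598578296 324.63288770909713 234.5985795721062 [[0.4302, 0.8781, 0.2094, 0.1756], [0.9027, -0.4179, -0.1022, 0.5257], [-0.0023, 0.233, -0.9725, 0.3836], [0.0, 0.0, 0.0, 1.0]]
```

View pics/top0.png

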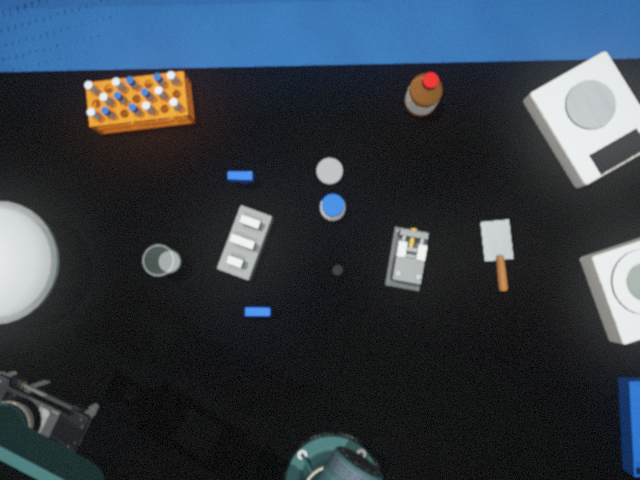

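View pics/side0.png

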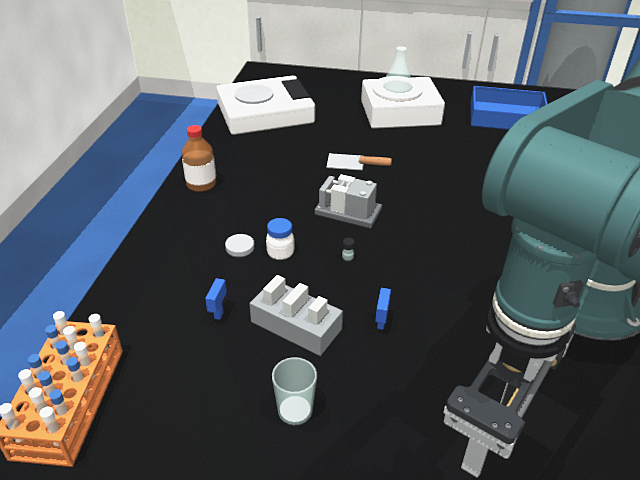

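Top view: the stand is at about (244,243), with white heads at (251,222), (242,242) and (235,262). The cell is at (408,258), with the sprung plate on the upper side near the yellow spring at (413,232). The blue leaf look-alikes at (240,176) and (257,312) stand outside the stand, so they are not meant. I'll measure coarsely, then enlarge.

```bash
cat > h.py <<'E'
from bench import robot
import cv2,numpy as np
from scipy.spatial.transform import Rotation as R
def ray(c,uv):
    f=240/np.tan(np.radians(c["vfov"]/2));uv=np.atleast_2d(uv).astype(float)
    d=np.c_[(uv[:,0]-c["cx"])/f,(uv[:,1]-c["cy"])/f,np.ones(len(uv))]
    T=np.array(c["T"]);return T[:3,3],d@T[:3,:3].T
def onz(c,uv,z):
    o,d=ray(c,uv);return o+d*((z-o[2])/d[:,2])[:,None]
def proj(c,p):
    f=240/np.tan(np.radians(c["vfov"]/2));T=np.array(c["T"]);q=(np.atleast_2d(p)-T[:3,3])@T[:3,:3]
    return np.c_[q[:,0]/q[:,2]*f+c["cx"],q[:,1]/q[:,2]*f+c["cy"]]
def rects(img,lo,hi,c,z,amin=60,roi=None):
    m=cv2.inRange(img,lo,hi)
    if roi: 
        k=np.zeros_like(m);k[roi[1]:roi[3],roi[0]:roi[2]]=255;m&=k
    out=[]
    for q in cv2.findContours(m,cv2.RETR_EXTERNAL,cv2.CHAIN_APPROX_NONE)[0]:
        if cv2.contourArea(q)<amin: continue
        w=onz(c,q[:,0],z)[:,:2]*1000
        out.append((np.round(q[:,0].mean(0)),[np.round(v,1) for v in cv2.minAreaRect(w.astype(np.float32))]))
    return out
def tool(p):  # world point(s) -> offset in tool frame, mm
    o=robot.get_obs();return (np.atleast_2d(p)-o["tool_pos"])@R.from_euler("xyz",o["ee_rot"]).as_matrix()*1000
E
python3 - <<'E'
from h import *
c=robot.get_calibration("top");i=cv2.imread("pics/top0.png")
for r in rects(i,(190,)*3,(255,)*3,c,.082,30,(205,190,300,290)): print(r)
for r in rects(i,(90,)*3,(255,)*3,c,.048,200,(205,190,300,290)): print('stand',r)
for r in rects(i,(60,)*3,(255,)*3,c,.05,200,(375,215,440,300)): print('cell',r)
a=cv2.resize(i[195:290,205:285],None,fx=5,fy=5);b=cv2.resize(i[215:310,370:450],None,fx=5,fy=5)
cv2.imwrite("pics/crop1.png",np.hstack([a,b]))
E
```

```text
(array([234., 261.]), [array([494.8, 203.1]), array([35.5, 19.7]), np.float64(70.5)])
(array([241., 241.]), [array([538.4, 186. ]), array([54.8, 20.5]), np.float64(71.1)])
(array([249., 221.]), [array([581.2, 169.1]), array([45.5, 19.5]), np.float64(69.2)])
stand (array([244., 242.]), [array([537.6, 185.2]), array([ 79.2, 154.6]), np.float64(68.8)])
cell (array([407., 258.]), [array([ 495.3, -174.1]), array([ 82.8, 136.8]), np.float64(78.0)])
```

View pics/crop1.png

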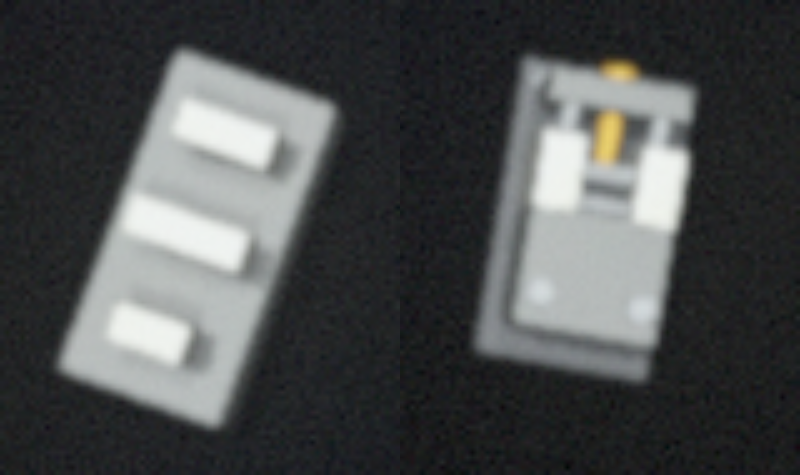

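The heads measure 35.5, 54.8 and 45.5 mm. So leaf_1 is the near one (234,261), leaf_3 the middle one and leaf_2 the far one (249,221), all white and in the stand. The cell lies at about −10°. I'll move over the stand for a close look.

Call:
carry_out(
  increments=[
    [0,[-40,-15,0],0],
    [0,[-40,-15,0],0],
    [0,[-40,-15,0],0],
    [0,[-40,-15,0],0],
    [0,[-40,-15,0],0],
    [0,[-40,-15,0],0],
    [0,[-40,-15,0],0],
    [0,[-40,-15,0],0],
  ],
)

```text
time: 0.95
tool_pos: [0.4744, 0.2495, 0.2192]
ee_rot: [-3.141, -0.0, 2.698]
wrist_force: [0.1, 0.9, -0.3]
width: 0.0939
finger_force: 0.0
```

Call:
carry_out(
  increments=[
    [0,[-40,-15,0],0],
    [0,[-40,-15,0],0],
    [0,[0,0,0],-4],
    [0,[0,0,0],0],
    [0,[0,0,0],0],
  ],
)

```text
time: 1.45
tool_pos: [0.5327, 0.1897, 0.2192]
ee_rot: [-3.142, -0.001, 2.766]
wrist_force: [-0.0, -0.3, 0.2]
width: 0.0941
finger_force: 0.0
```

Run:
```python
from h import *
o=robot.get_obs();print(o["time"],o["tool_pos"],o["ee_rot"])
c=robot.get_calibration("wrist");i=robot.snapshot("wrist");cv2.imwrite("pics/w1.png",i)
for r in rects(i,(190,)*3,(255,)*3,c,.082,200): print(r)
```

```text
1.45 [0.53270476 0.1897022  0.21916892] [-3.14150783e+00 -7.63331665e-04  2.76645734e+00]
(array([208., 425.]), [array([657.4,  34.1]), array([47.8, 47.5]), np.float64(68.5)])
(array([285., 200.]), [array([503.3, 170.5]), array([14.4, 25.5]), np.float64(68.8)])
(array([323., 207.]), [array([529.9, 187.8]), array([ 66.3, 134.4]), np.float64(68.8)])
(array([532.,  95.]), [array([501.8, 359.8]), array([68.3, 84.7]), np.float64(14.7)])
```

View pics/w1.png

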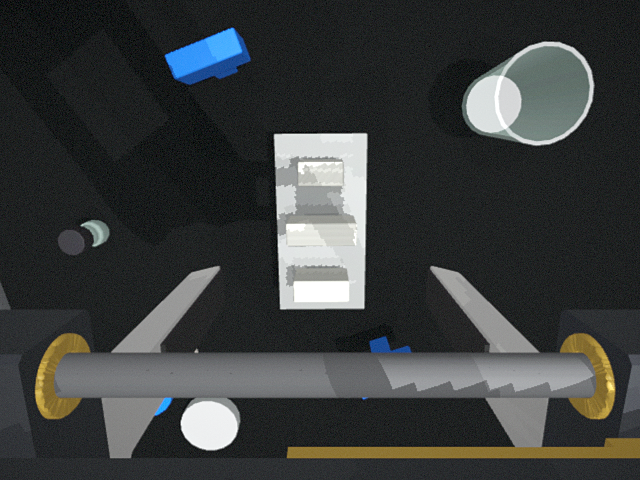

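Wrist view: the stand is at (320,220), with leaf_1's head at about (320,174), leaf_3's at (321,235) and leaf_2's at (321,288). The beaker is on the right, the vial on the left, and the blue decoys stand outside.

Run:
```python
from h import *
g=cv2.cvtColor(cv2.imread("pics/w1.png"),cv2.COLOR_BGR2GRAY).astype(int)
print('rows150-200',g[150:200,310:330].mean(1).round().astype(int).tolist())
print('cols290-350',g[166:182,290:350].mean(0).round().astype(int).tolist())
c=robot.get_calibration("wrist")
print(onz(c,[[298,174],[343.5,174],[320.7,161.5],[320.7,186]],.082).round(4), proj(c,[[.4948,.2031,.082]]))
# stand top edges
print('standcols',g[255:265,265:375].mean(0).round().astype(int).tolist())
print('standrows',g[125:142,300:340].mean(1).astype(int),g[300:318,300:340].mean(1).astype(int))
```

```text
rows150-200 [222, 222, 223, 222, 223, 224, 213, 178, 134, 143, 151, 167, 255, 252, 247, 236, 225, 220, 225, 232, 234, 227, 220, 214, 211, 210, 209, 209, 208, 207, 206, 206, 210, 216, 220, 203, 154, 154, 157, 158, 158, 157, 158, 160, 160, 161, 161, 160, 157, 157]
cols290-350 [156, 156, 156, 157, 157, 155, 150, 146, 200, 215, 216, 224, 220, 214, 199, 192, 194, 194, 192, 198, 203, 207, 206, 209, 210, 212, 215, 218, 222, 221, 222, 221, 220, 219, 220, 222, 221, 221, 221, 221, 220, 217, 220, 220, 220, 221, 220, 220, 222, 221, 220, 221, 207, 187, 222, 232, 233, 234, 234, 233]
[[0.4879 0.1867 0.082 ]
 [0.5001 0.2178 0.082 ]
 [0.4855 0.2056 0.082 ]
 [0.5022 0.199  0.082 ]] [[322.21988308 174.62715548]]
standcols [33, 34, 31, 31, 33, 30, 31, 26, 26, 25, 21, 15, 35, 135, 220, 221, 216, 215, 218, 221, 224, 225, 224, 227, 226, 226, 225, 223, 220, 215, 219, 220, 220, 220, 219, 220, 222, 221, 221, 221, 220, 219, 219, 222, 221, 220, 221, 220, 219, 220, 222, 221, 221, 220, 220, 222, 219, 221, 221, 221, 220, 220, 221, 221, 222, 221, 221, 220, 220, 221, 222, 221, 221, 219, 217, 214, 209, 210, 214, 215, 214, 215, 215, 216, 215, 215, 215, 215, 215, 215, 215, 215, 216, 216, 216, 216, 216, 218, 221, 200, 106, 29, 28, 28, 32, 33, 34, 34, 32, 36]
standrows [ 30  30  30  31  31  29  22  15 110 235 232 228 227 227 226 226 225] [255 254 218 210 211 212 214 217 182  84  24  29  31  30  31  31  31  31]
```

Call:
carry_out(
  increments=[
    [0,[0,-45,0],0],
    [0,[0,-45,0],0],
    [0,[0,-45,0],0],
    [0,[0,-45,0],0],
    [0,[0,-45,0],0],
    [0,[0,-45,0],0],
    [0,[0,-45,0],-5],
    [0,[0,-45,0],-5],
  ],
)

```text
time: 2.3
tool_pos: [0.4042, -0.1471, 0.22]
ee_rot: [-3.141, 0.002, 2.947]
wrist_force: [0.1, -0.0, 0.0]
width: 0.0941
finger_force: 0.0
```

Call:
carry_out(
  increments=[
    [0,[-30,0,0],0],
    [0,[-30,0,0],0],
    [0,[0,0,0],0],
    [0,[0,0,0],0],
  ],
)

```text
time: 2.7
tool_pos: [0.4639, -0.1579, 0.2192]
ee_rot: [3.141, -0.001, 2.943]
wrist_force: [0.3, 0.8, 0.2]
width: 0.0936
finger_force: 0.0
```

Run:
```python
from h import *
o=robot.get_obs();print(o["time"],o["tool_pos"],o["ee_rot"])
i=robot.snapshot("wrist");cv2.imwrite("pics/w2.png",i)
c=robot.get_calibration("wrist");print(proj(c,[[.5,-.174,.075]]))
```

```text
2.7 [ 0.46394372 -0.15790915  0.21915986] [ 3.14125244e+00 -1.18463811e-03  2.94322878e+00]
[[313.58364133 273.32269637]]
```

View pics/w2.png

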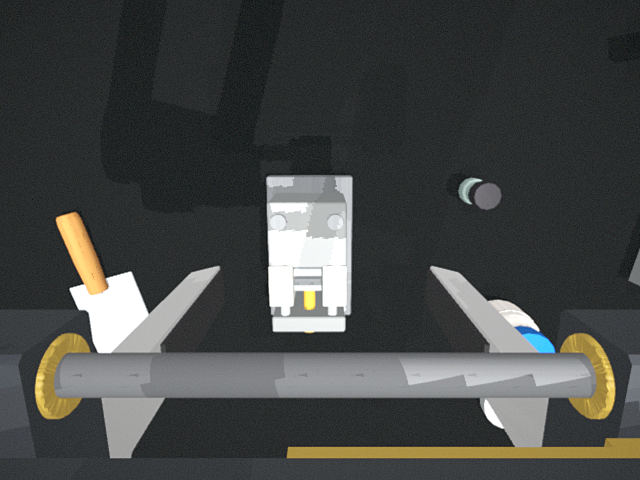

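The cell is at (310,250), almost aligned with the image. The cheeks are at (283,287) and (335,287) with the gap between them at about row 270, and the spring is yellow. I'll move so the gap shows in the same image area where leaf_1 did, which cancels calibration error.

Call:
carry_out(
  increments=[
    [0,[-40,-5,0],0],
    [0,[-40,-5,0],0],
    [0,[0,0,0],0],
    [0,[0,0,0],0],
  ],
)

```text
time: 3.15
tool_pos: [0.54, -0.1836, 0.2189]
ee_rot: [3.141, -0.002, 2.943]
wrist_force: [-0.2, -0.2, 1.1]
width: 0.0943
finger_force: 0.0
```

Run:
```python
from h import *
o=robot.get_obs();print(o["time"],o["tool_pos"],o["ee_rot"])
c=robot.get_calibration("wrist")
i=np.mean([robot.snapshot("wrist") for _ in range(3)],0).astype(np.uint8);cv2.imwrite("pics/w3.png",i)
p=proj(c,[[.5,-.174,.075]])[0];print(p)
cv2.imwrite("pics/w3c.png",cv2.resize(i[120:220,255:375],None,fx=6,fy=6,interpolation=cv2.INTER_NEAREST))
```

```text
3.15 [ 0.54000113 -0.18359126  0.21890609] [ 3.14116677e+00 -1.99685366e-03  2.94309246e+00]
[326.40926535 172.44611495]
```

View pics/w3c.png

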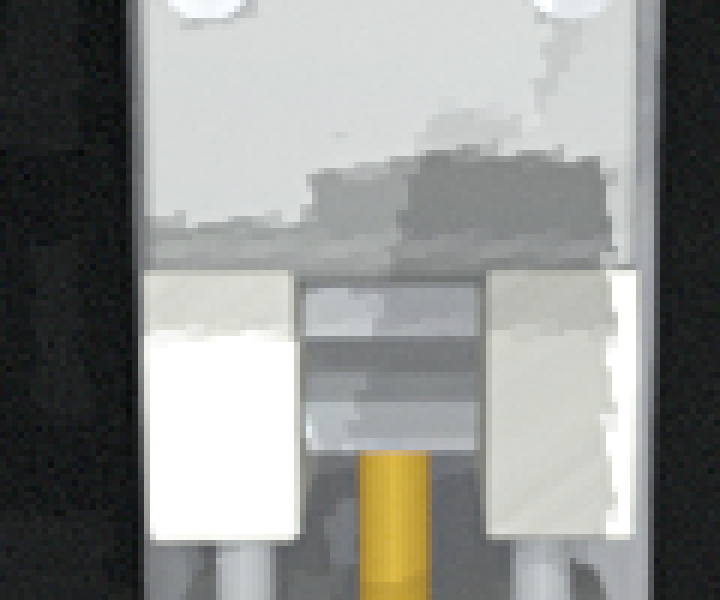

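The crop shows the cheeks' inner edges at columns 304.8 and 335.8, the fixed lip edge at row 176 and the sprung lip edge at row 187. The gap centre is therefore about (320.3,181.4). The narrow opening of about 8.4 mm lip to lip hints at the 3 mm gap.

Run:
```python
from h import *
o=robot.get_obs();c=robot.get_calibration("wrist")
print('gap',onz(c,[[320.3,181.4],[320.3,176],[320.3,187]],.073).round(4).tolist())
print('cheeks',onz(c,[[320.3,164.6],[320.3,209.3]],.075).round(4).tolist())
# offset to leaf1
print('to leaf1',tool([[.4938,.2022,.067]]).round(1))
Rn=R.from_euler("xyz",[np.pi,0,2.7665]).as_matrix()
print('in stand frame',((np.array([.4938,.2022,.067])-o["tool_pos"])@Rn*1000).round(1))
```

```text
gap [[0.506, -0.1803, 0.073], [0.502, -0.1794, 0.073], [0.5102, -0.1811, 0.073]]
cheeks [[0.4935, -0.1777, 0.075], [0.5268, -0.1845, 0.075]]
to leaf1 [[121.3 369.3 153.3]]
in stand frame [184.  342.3 153.5]
```

Call:
carry_out(
  increments=[
    [0,[15,46,0],0],
    [0,[15,46,0],0],
    [0,[15,46,0],0],
    [0,[15,46,0],0],
    [0,[15,46,0],0],
    [0,[15,46,0],0],
    [0,[15,46,0],0],
    [0,[15,46,0],0],
  ],
)

```text
time: 4.1
tool_pos: [0.4942, 0.2017, 0.221]
ee_rot: [3.14, 0.002, 2.942]
wrist_force: [1.2, 0.4, -0.4]
width: 0.0943
finger_force: 0.0
```

Call:
carry_out(
  increments=[
    [0,[1,1,0],5],
    [0,[0,0,0],5],
    [0,[0,0,40],0],
    [0,[0,0,30],0],
    [0,[0,0,0],0],
    [0,[0,0,0],0],
  ],
)

```text
time: 4.7
tool_pos: [0.4944, 0.2011, 0.1505]
ee_rot: [3.141, 0.001, 2.768]
wrist_force: [-0.0, 0.2, 0.4]
width: 0.094
finger_force: 0.0
```

Run:
```python
from h import *
o=robot.get_obs();print(o["time"],o["tool_pos"],o["ee_rot"],tool([[.4938,.2022,.067]]).round(1))
```

```text
4.7 [0.49439931 0.2010666  0.15054342] [3.14113569e+00 5.56896267e-04 2.76761241e+00] [[ 1.   0.8 83.5]]
```

Call:
carry_out(
  increments=[
    [0,[1,1,30],0],
    [0,[0,0,30],0],
    [0,[0,0,15],0],
    [0,[0,0,8.5],0],
    [0,[0,0,0],0],
    [160,[0,0,0],0],
    [160,[0,0,0],0],
    [160,[0,0,0],0],
  ],
)

```text
time: 5.5
tool_pos: [0.4953, 0.2028, 0.0674]
ee_rot: [3.14, 0.002, 2.768]
wrist_force: [1.2, 0.2, -0.6]
width: 0.0735
finger_force: 0.0
```

Call:
carry_out(
  increments=[
    [255,[0,0,0],0],
    [255,[0,0,0],0],
    [255,[0,0,0],0],
    [255,[0,0,0],0],
  ],
)

```text
time: 5.9
tool_pos: [0.4944, 0.2025, 0.066]
ee_rot: [-3.142, -0.0, 2.768]
wrist_force: [0.4, 0.4, 0.1]
width: 0.0415
finger_force: 0.0
```

Call:
carry_out(
  increments=[
    [255,[0,0,0],0],
    [255,[0,0,0],0],
    [255,[0,0,0],0],
    [255,[0,0,0],0],
  ],
)

```text
time: 6.3
tool_pos: [0.4943, 0.2025, 0.0659]
ee_rot: [-3.142, -0.0, 2.768]
wrist_force: [0.9, -1.4, 0.1]
width: 0.0338
finger_force: 30.0
```

Call:
carry_out(
  increments=[
    [255,[0,0,-10],0],
    [255,[0,0,-20],0],
    [255,[0,0,-30],0],
    [255,[0,0,-40],0],
    [255,[0,0,-40],0],
    [255,[0,0,0],0],
    [255,[0,0,0],0],
  ],
)

```text
time: 7.0
tool_pos: [0.4951, 0.2028, 0.2079]
ee_rot: [3.139, 0.003, 2.768]
wrist_force: [-0.3, 0.4, -0.9]
width: 0.0337
finger_force: 30.0
```

Run:
```python
from h import *
o=robot.get_obs();print(o["time"],o["tool_pos"],o["ee_rot"])
c=robot.get_calibration("wrist");i=robot.snapshot("wrist");cv2.imwrite("pics/w4.png",i)
# expected head top centre if leaf centred on TCP axis: head top 10mm above grasp pt
p=o["tool_pos"]+[0,0,.015]
print(proj(c,[p]))
cv2.imwrite("pics/w4c.png",cv2.resize(i[200:420,220:430],None,fx=3.5,fy=2.7))
```

```text
7.0 [0.49505866 0.20275896 0.20787485] [3.13928405e+00 2.86037133e-03 2.76760673e+00]
[[324.31811406 311.06725031]]
```

View pics/w4c.png

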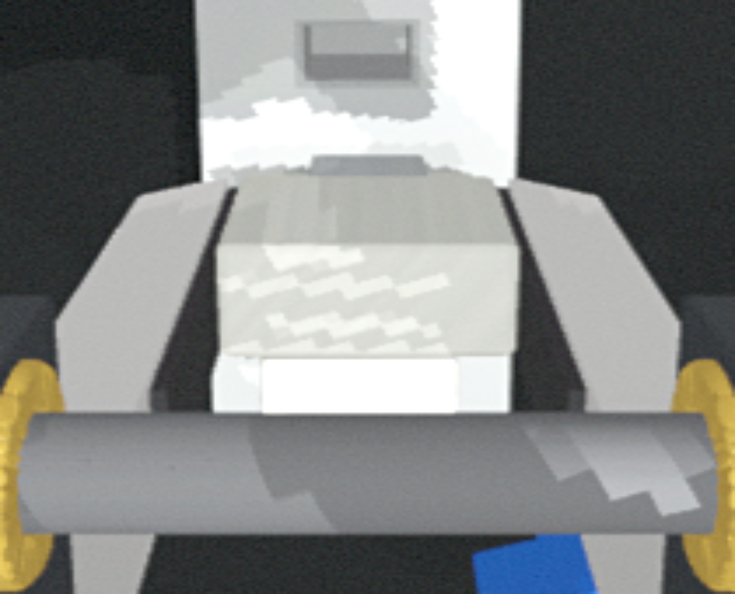

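The crop shows the head top gripped at rows 290.7 to 331.5 and columns 282 to 368. It is centred on the TCP axis (expected (324,311)), so the leaf is held straight. On to the cell.

Call:
carry_out(
  increments=[
    [255,[-10,-24,0],0],
    [255,[-19,-44,0],0],
    [255,[-19,-44,0],0],
    [255,[-19,-44,0],0],
    [255,[-19,-44,0],0],
    [255,[-19,-44,0],0],
    [255,[-19,-44,0],0],
    [255,[-16,-40,0],0],
  ],
)

```text
time: 7.85
tool_pos: [0.5035, -0.1557, 0.2035]
ee_rot: [3.141, -0.004, 2.767]
wrist_force: [0.3, 0.6, -1.3]
width: 0.0339
finger_force: 30.0
```

Call:
carry_out(
  increments=[
    [255,[-10,-25,0],-5],
    [255,[0,0,0],-5],
    [255,[0,0,0],0],
    [255,[0,0,0],0],
  ],
)

```text
time: 8.25
tool_pos: [0.5044, -0.1803, 0.2043]
ee_rot: [3.14, -0.003, 2.94]
wrist_force: [0.6, 1.1, -0.8]
width: 0.0338
finger_force: 30.0
```

Run:
```python
from h import *
o=robot.get_obs();print(o["time"],o["tool_pos"],o["ee_rot"],tool([[.5063,-.1803,.15]]).round(1))
```

```text
8.25 [ 0.5043706 -0.1803219  0.2042548] [ 3.14043061e+00 -3.10990677e-03  2.94044784e+00] [[-2.1  0.3 54.2]]
```

Call:
carry_out(
  increments=[
    [255,[-2,0,25],0],
    [255,[0,0,25],0],
    [255,[0,0,0],0],
    [255,[0,0,0],0],
    [255,[0,0,0],0],
  ],
)

```text
time: 8.75
tool_pos: [0.5078, -0.1811, 0.1575]
ee_rot: [-3.141, 0.002, 2.942]
wrist_force: [-0.3, -0.6, 0.1]
width: 0.0342
finger_force: 30.0
```

Run:
```python
from h import *
o=robot.get_obs();print(o["time"],o["tool_pos"],o["ee_rot"],tool([[.5063,-.1803,.135]]).round(1))
c=robot.get_calibration("wrist");i=robot.snapshot("wrist");cv2.imwrite("pics/w5.png",i)
print(proj(c,[o["tool_pos"]+[0,0,.015],[.5063,-.1803,.075]]))
g=cv2.cvtColor(i,cv2.COLOR_BGR2GRAY)
cv2.imwrite("pics/w5c.png",cv2.resize(i[180:340,240:410],None,fx=4,fy=3.6))
```

```text
8.75 [ 0.50777525 -0.18114734  0.15751077] [-3.14109421e+00  2.32503645e-03  2.94247797e+00] [[ 1.7  0.6 22.5]]
[[324.32118489 310.99383745]
 [325.40661523 243.65594446]]
```

View pics/w5c.png

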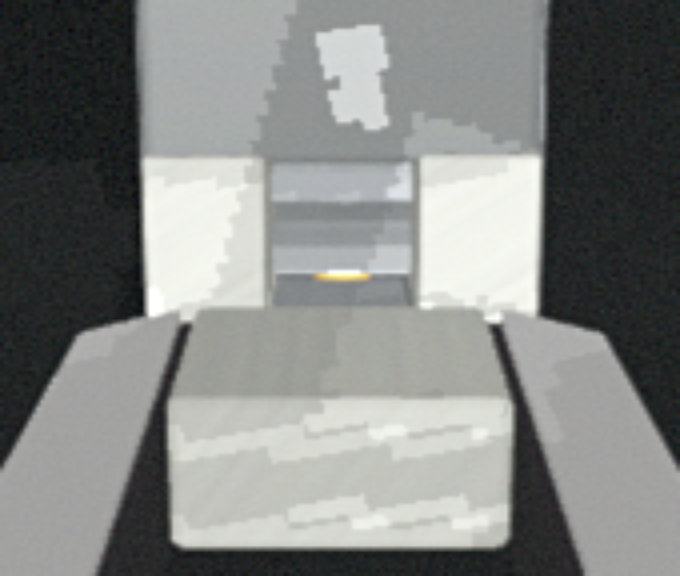

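The crop shows the gap centre at about (325.4,243), matching the prediction (325.4,243.7), and the leaf head centred at column 325. I'll let it settle and correct the remaining offset.

Call:
carry_out(
  increments=[
    [255,[0,0,0],0],
    [255,[0,0,0],0],
    [255,[0,0,0],0],
  ],
)

```text
time: 9.1
tool_pos: [0.5072, -0.1814, 0.1565]
ee_rot: [-3.141, 0.001, 2.942]
wrist_force: [0.4, 0.4, -1.4]
width: 0.0337
finger_force: 30.0
```

Call:
carry_out(
  increments=[
    [255,[0,0,0],0],
    [255,[0,0,0],0],
  ],
)

```text
time: 9.3
tool_pos: [0.507, -0.1813, 0.156]
ee_rot: [3.142, 0.0, 2.942]
wrist_force: [-0.1, 0.3, -1.5]
width: 0.0342
finger_force: 30.0
```

Run:
```python
from h import *
o=robot.get_obs();print(o["time"],o["tool_pos"],o["ee_rot"],tool([[.5063,-.1803,.135]]).round(1))
```

```text
9.3 [ 0.50701231 -0.18130001  0.15600205] [3.14153408e+00 3.65270044e-05 2.94202098e+00] [[ 0.9  0.8 21. ]]
```

Call:
carry_out(
  increments=[
    [255,[0.7,0.7,5],0],
    [255,[0,0,5],0],
    [255,[0,0,5],0],
    [255,[0,0,5],0],
    [255,[0,0,0],0],
    [255,[0,0,0],0],
    [255,[0,0,0],0],
    [255,[0,0,0],0],
  ],
)

```text
time: 10.1
tool_pos: [0.5067, -0.1805, 0.1363]
ee_rot: [-3.142, 0.001, 2.942]
wrist_force: [-0.1, -0.1, -0.8]
width: 0.034
finger_force: 30.0
```

Run:
```python
from h import *
o=robot.get_obs();print(o["time"],o["tool_pos"],o["ee_rot"],o["wrist_force"],tool([[.5063,-.1803,.135]]).round(1))
```

```text
10.1 [ 0.50666264 -0.18052577  0.13631649] [-3.14151626e+00  6.63313210e-04  2.94214228e+00] [-0.05717906 -0.05100704 -0.83871215] [[0.4 0.1 1.3]]
```

Call:
carry_out(
  increments=[
    [255,[0,0,3],0],
    [255,[0,0,3],0],
    [255,[0,0,3],0],
    [255,[0,0,2],0],
    [255,[0,0,0],0],
  ],
)

```text
time: 10.6
tool_pos: [0.5062, -0.1803, 0.1244]
ee_rot: [3.141, -0.001, 2.942]
wrist_force: [-0.9, -0.1, -1.1]
width: 0.0341
finger_force: 30.0
```

Call:
carry_out(
  increments=[
    [255,[0,0,2],0],
    [255,[0,0,2],0],
    [255,[0,0,2],0],
    [255,[0,0,0],0],
  ],
)

```text
time: 11.0
tool_pos: [0.506, -0.1803, 0.1187]
ee_rot: [3.142, -0.001, 2.942]
wrist_force: [-2.0, 0.3, -0.9]
width: 0.0338
finger_force: 30.0
```

Call:
carry_out(
  increments=[
    [255,[0,0,2],0],
    [255,[0,0,2],0],
    [255,[0,0,0],0],
  ],
)

```text
time: 11.3
tool_pos: [0.5062, -0.1804, 0.1144]
ee_rot: [3.141, -0.001, 2.942]
wrist_force: [-2.5, 0.9, 0.5]
width: 0.0337
finger_force: 30.0
```

Call:
carry_out(
  increments=[
    [255,[0,0,2],0],
    [255,[0,0,2],0],
    [255,[0,0,0],0],
  ],
)

```text
time: 11.6
tool_pos: [0.5062, -0.1803, 0.1104]
ee_rot: [3.141, -0.001, 2.942]
wrist_force: [-3.4, 1.1, 0.3]
width: 0.034
finger_force: 30.0
```

Call:
carry_out(
  increments=[
    [255,[0.6,0,0],0],
    [255,[0,0,0],0],
    [255,[0,0,0],0],
  ],
)

```text
time: 11.9
tool_pos: [0.506, -0.1803, 0.1105]
ee_rot: [3.141, 0.0, 2.942]
wrist_force: [-0.7, 0.0, -2.7]
width: 0.0337
finger_force: 30.0
```

Call:
carry_out(
  increments=[
    [255,[0.6,0,0],0],
    [255,[0,0,0],0],
    [255,[0,0,0],0],
  ],
)

```text
time: 12.2
tool_pos: [0.5059, -0.1802, 0.1111]
ee_rot: [3.141, 0.002, 2.942]
wrist_force: [0.6, 0.7, -3.5]
width: 0.0342
finger_force: 30.0
```

Call:
carry_out(
  increments=[
    [255,[0,0,2],0],
    [255,[0,0,2],0],
    [255,[0,0,2],0],
    [255,[0,0,0],0],
  ],
)

```text
time: 12.6
tool_pos: [0.5059, -0.1805, 0.1056]
ee_rot: [-3.141, 0.002, 2.942]
wrist_force: [1.3, -1.0, 0.3]
width: 0.0335
finger_force: 30.0
```

Call:
carry_out(
  increments=[
    [255,[0,0,2],0],
    [255,[0,0,2],0],
    [255,[0,0,2],0],
    [255,[0,0,0],0],
  ],
)

```text
time: 13.0
tool_pos: [0.5059, -0.1803, 0.0989]
ee_rot: [-3.142, 0.002, 2.942]
wrist_force: [2.2, -0.6, 1.5]
width: 0.0338
finger_force: 30.0
```

Call:
carry_out(
  increments=[
    [255,[-0.4,0,2],0],
    [255,[0,0,2],0],
    [255,[0,0,0],0],
    [255,[0,0,0],0],
  ],
)

```text
time: 13.4
tool_pos: [0.5059, -0.1803, 0.0947]
ee_rot: [3.142, 0.001, 2.942]
wrist_force: [3.1, -0.4, 0.7]
width: 0.0341
finger_force: 30.0
```

Call:
carry_out(
  increments=[
    [255,[0,0,1],0],
    [255,[0,0,0.5],0],
    [255,[0,0,0],0],
  ],
)

```text
time: 13.7
tool_pos: [0.506, -0.1803, 0.0937]
ee_rot: [3.142, 0.001, 2.942]
wrist_force: [2.4, -0.2, 3.0]
width: 0.0336
finger_force: 30.0
```

Call:
carry_out(
  increments=[
    [255,[0,0,0.6],0],
    [255,[0,0,0],0],
    [255,[0,0,0],0],
  ],
)

```text
time: 14.0
tool_pos: [0.506, -0.1803, 0.0931]
ee_rot: [-3.142, 0.001, 2.942]
wrist_force: [3.2, -0.6, 3.2]
width: 0.0339
finger_force: 30.0
```

Call:
carry_out(
  increments=[
    [255,[0,0,0.6],0],
    [255,[0,0,0],0],
    [255,[0,0,0],0],
  ],
)

```text
time: 14.3
tool_pos: [0.506, -0.1804, 0.0929]
ee_rot: [-3.141, 0.001, 2.942]
wrist_force: [2.6, 0.4, 5.2]
width: 0.0336
finger_force: 30.0
```

Call:
carry_out(
  increments=[
    [255,[0,0,0.8],0],
    [255,[0,0,0],0],
    [255,[0,0,0],0],
  ],
)

```text
time: 14.6
tool_pos: [0.506, -0.1803, 0.0929]
ee_rot: [-3.141, 0.001, 2.942]
wrist_force: [1.5, 1.9, 7.6]
width: 0.0338
finger_force: 30.0
```

Call:
carry_out(
  increments=[
    [255,[0,0,0.8],0],
    [255,[0,0,0],0],
    [255,[0,0,0],0],
    [255,[0,0,0],0],
  ],
)

```text
time: 15.0
tool_pos: [0.506, -0.1803, 0.0929]
ee_rot: [-3.141, 0.001, 2.942]
wrist_force: [0.3, 1.1, 12.2]
width: 0.0338
finger_force: 30.0
```

It is seated: z is a hard stop at the expected height (92.9 mm), with 2 to 3 N drag on the way and the blade held on both sides. So leaf_1 binds. I'll ease off, let go and lift.

Call:
carry_out(
  increments=[
    [255,[0,0,-1],0],
    [255,[0,0,0],0],
    [180,[0,0,0],0],
    [100,[0,0,0],0],
    [100,[0,0,0],0],
    [60,[0,0,0],0],
    [0,[0,0,0],0],
    [0,[0,0,0],0],
  ],
)

```text
time: 15.8
tool_pos: [0.5052, -0.1801, 0.0911]
ee_rot: [3.141, -0.001, 2.942]
wrist_force: [-0.0, 0.1, -1.1]
width: 0.0702
finger_force: 0.0
```

Call:
carry_out(
  increments=[
    [0,[0,0,0],0],
    [0,[0,0,0],0],
    [0,[0,0,-5],0],
    [0,[0,0,-10],0],
    [0,[0,0,-20],0],
    [0,[0,0,-30],0],
    [0,[0,0,-40],0],
    [0,[0,0,-40],0],
  ],
)

```text
time: 16.6
tool_pos: [0.5054, -0.1801, 0.2388]
ee_rot: [-3.142, 0.0, 2.942]
wrist_force: [0.4, -0.4, 0.6]
width: 0.0939
finger_force: 0.0
```

Call:
carry_out(
  increments=[
    [0,[-40,0,0],0],
    [0,[-38,0,0],0],
    [0,[0,0,0],0],
    [0,[0,0,0],0],
    [0,[0,0,0],0],
  ],
)

```text
time: 17.1
tool_pos: [0.5814, -0.1956, 0.2374]
ee_rot: [-3.141, 0.0, 2.942]
wrist_force: [-0.6, -0.1, -0.6]
width: 0.0938
finger_force: 0.0
```

Run:
```python
from h import *
o=robot.get_obs();print(o["time"],o["tool_pos"],o["ee_rot"])
c=robot.get_calibration("wrist");i=robot.snapshot("wrist");s=robot.snapshot("side")
u,v=proj(c,[[.506,-.1803,.09]])[0].astype(int);print(u,v)
a=cv2.resize(i[v-60:v+60,u-50:u+50],(400,480),interpolation=cv2.INTER_CUBIC);b=cv2.resize(s[150:246,305:385],(400,480),interpolation=cv2.INTER_CUBIC)
cv2.imwrite("pics/end.png",np.hstack([a,b]))
print(onz(c,[[u,v]],.109))
```

```text
17.1 [ 0.58144888 -0.19555775  0.23736468] [-3.14148995e+00  1.60353804e-04  2.94210226e+00]
324 122
[[ 0.50612331 -0.18063852  0.109     ]]
```

View pics/end.png

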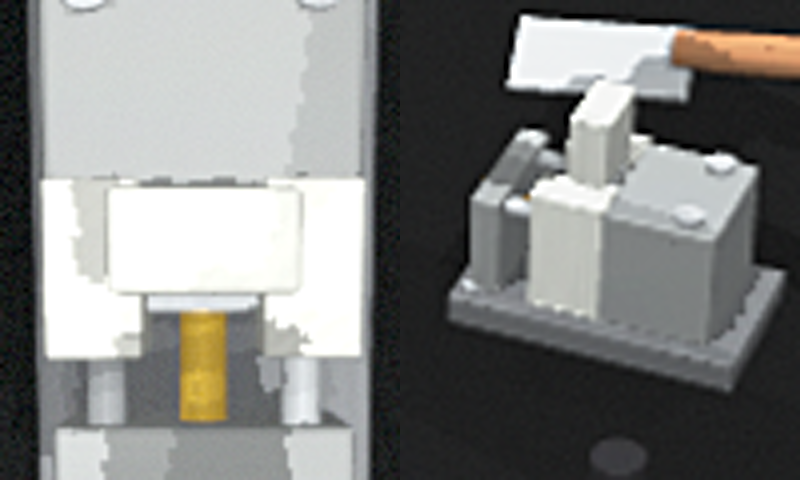

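The final view shows leaf_1's head flat and square on both cheeks, with the sprung plate's back edge moved out about 1 to 1.5 mm. That confirms it binds. The bystanders seen are in place and the gripper is clear.

```bash
python3 -c "
from bench import robot
print(robot.close_job())"
```

```text
the job is handed in; nothing more can be done
None
```

The gap is about 3 mm: leaf_1, the thinnest, binds, so I left it standing fully down in the cell, tried no thicker leaf and handed the job in at about 17 s.

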